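# Clamp the glue block to the board

## Task

A short wooden block has just been glued against the upright board, level with its top edge. Take the larger of the two spring clamps off the storage rail and clip it from above over the middle of the glued block, pushed well down and upright, so that its jaws pinch board and block together. Leave the smaller clamp on the rail.

Things in the scene. Friction and masses are not known exactly. Their poses are not given: they have to be found in the camera images.
- clamp: Larger black spring clamp, clothes-peg kind: two legs 24 mm wide on a sprung pivot, jaws down, handles up, 130 mm tall, about 140 g; starts on the rail. Frame of its +x leg. When clipped: origin midway between the jaw pads, z up, x from jaw to jaw, y along the edge. Pads 18 mm tall, jaw tips 9 mm below the origin, pivot 55 mm above it; a stop 45 mm above it rests on the edge, as on the rail.
- clamp_grip (a point): Where to squeeze the larger clamp, across its x: midway between its handles, 110 mm above the origin of clamp (handles end 11 mm higher). Clipped, the handles are 57 mm apart here over their outer faces, 62 mm at their top ends. About 8 to 13 N squeezes them to a stop, parallel, 28 mm apart, with the jaws open to about 45 mm.
- clamp_leg (a joint): Angle between the larger clamp's legs, rad: 0 with the jaws on 18 mm of wood (on the rail; on board and block together), 0.5 at the stop with handles squeezed and jaws fully open, -0.1 shut on nothing (jaws 12 mm apart). A spring pulls it shut. Squeezed between fingers both legs turn equally, so clamp tilts by half of this.
- small_clamp: Smaller spring clamp, same make and colour, 88 mm tall and 16 mm wide, clipped on the same rail on one side or the other of the larger one. Not to be used. Origin midway between its jaw pads, z up, x from jaw to jaw.
- rail: Fixed wooden storage rail: dark base 90 x 250 x 20 mm, on it an upright board 18 mm thick and 250 mm long, top edge 100 mm above the table. Origin under its centre on the table, y along the upright board, x across it, z up. Both clamps stand on its top edge, 110 to 140 mm apart.
- board: Fixed upright pale board, 9 mm thick, 250 mm long, top edge 110 mm above the table, its ends in low feet (90 x 30 x 26 mm). Origin on the table under the middle of its face on the +x side (away from the robot), where the block is glued; y along the board, x across it, z up.
- block: The glued block, fixed: flat darker wood 9 mm thick, 64 mm along the board, 60 mm tall, on the board's far (+x) face, level with its top edge, at a varying place along it. Board and block together are 18 mm thick. Origin in the glue joint, mid-length, 60 mm below the top edge; axes as the board's.
- spot (a point): Middle of the glued block's length at the top edge, in the glue joint (mid-thickness of board and block together), 110 mm above the table. The larger clamp belongs astride this point, its x axis across the board.
Mind the look-alikes: they are no part of the job. What is shaped like the clamp but purple is not meant.

How it is judged:
On the way:
1. the larger clamp is taken off the rail: clear above the rail's top edge (height (world z) of clamp above 0.115 m), for 0.1 s.
At the end, for the whole second after the job is handed in: Larger clamp astride board and block, a jaw pressing on each (over 1.5 N, legs -0.07 to 0.12 rad), within 22 mm of mid-block along the board, pads' middle 12 to 55 mm below the top edge, upright and square within 15 degrees, at rest; smaller clamp within 20 mm of its start (y of clamp in the frame of spot between -0.022 and 0.022 m and x of clamp in the frame of spot between -0.01 and 0.01 m and z of clamp in the frame of spot between -0.055 and -0.012 m and value of joint clamp_leg between -0.07 and 0.12 rad and contact force between clamp and block above 1.5 N and contact force between clamp and board above 1.5 N and angle between clamp's own z axis and vertical below 0.26 rad and angle between the x axis of clamp and the x axis of board, either way round below 0.26 rad and linear speed of clamp below 0.02 m/s and distance of small_clamp from where it was at the start of the episode below 0.02 m); the robot touches nothing.
It fails at once if the smaller clamp is moved by more than 30 mm (distance of small_clamp from where it was at the start of the episode above 0.03 m).
It also fails if it takes over 38 s, if anything falls off the work surface, if the arm or the gripper's body presses on something with over 40 N, if the wrist force passes 120 N, or if a joint passes its speed limit or range.

## Robot

A 6-joint arm with a two-finger parallel gripper is mounted at the origin on the work surface. World frame = base frame: x ahead of the robot, y to its left, z up, the work surface at z = 0. Lengths are in m, angles in rad, forces in N, time in s.
With the tool pointing down it reaches from about 0.3 to 0.775 m from the base axis. Payload 14.6 kg.
Tool frame: the origin (TCP) lies at the very end of the fingers, on their centre line; the grasp point (between the pads) lies grip_depth behind it (grip_depth is the distance from the TCP to the grasp point, in m); z points along the fingers, y is the line along which they close (so a half turn about z gives the same grasp; the last joint's range is limited). The gripper opens to 94 mm and grips with 3 to 60 N. Pads are 16 mm wide; open, the fingers measure 119 mm over their backs; the gripper's body (75 mm by 177 mm) begins 78 mm behind the grasp point.
Start: joints at [-1.203, 0.3, 1.521, -0, 1.321, -0.067], TCP at [0.232, -0.499, 0.205] pointing down, gripper open.
Joint ranges: [-3.03, 3.03], [-0.79, 2.21], [0.23, 2.52], [-1.04, 4.18], [0, 3.07], [-2.55, 2.55]. Speed limits (rad/s): [2.22, 2.22, 2.57, 3.14, 3.14, 3.14].

## Interface

Orientations are given as a rotation vector (axis times angle).
In Python, from station import read_state, snapshot, close_job, search_frame, place_of, grip_depth gives the robot as it stands.
- The arm moves only by the tool jog_arm, never from a script. Its argument "plan" is a list of rows, each an object with "delta_rot": the turn, a rotation vector about the tool's x, y, z in units of 2 pi rad (1.0 is 2 pi rad), a list of three; "delta_pos": the shift along the tool's x, y, z in units of 15 cm (1.0 is 15 cm), a list of three; "claw": the opening, from 0 (shut) to 1 (fully open). A call has 1 to 12 rows; each row shifts and turns the commanded pose from where the row before left it, along the tool's axes as they then stand; what a row does not reach is not made up. A row lasts 1/10 s, in which the tool goes at most 50 mm and 8.59 degrees, less where a joint would pass 70% of its speed; a pose out of reach is approached as far as the arm can. A call with a number of a shift or a turn outside -1 to 1 is refused whole. A call with a gripper value outside its range is refused whole. The fingers move at their own pace and stop on an object; "grip_force" is the grip in N (left out, the last holds). Time passes only in rows, so rows that do not move let the fingers close. It gives the time, the measured TCP pose, the force, the opening and the grip force at its end, in the units of the state.
- read_state(): the state, without advancing time (a new reading comes with each control period).
- snapshot(name): name is "scene" or "top"; returns a dict with "image" (480x640x3 uint8, red, green, blue), "vfov" (degrees; the focal length in pixels is half the picture's height over the tangent of half this angle, whatever the lens; pixels are square), "cx", "cy" (the principal point, pixels), "rvec" (rotation vector, rad) and "tvec" (3), from world to camera coordinates, as OpenCV has them. Camera axes: x right, y down, z forward; pixel columns grow to the right and rows downward; lengths in m; the calibration is good to about 2 mm. A picture is of the moment at which its call begins. There is no depth.
- close_job(): hands the job in; it is judged then, once.
Trained networks look in a picture, given as the dict that the camera call returned (one of the last four; its "shot" number tells which), for a name from the list of things; names that differ only in an ending like _2 or _b are one class to them, and where a whole thing is asked for, a point or a joint stands for the part that bears it (a point fixed in the world has none). Each returns a list of dicts, best first, with "score" (0 to 1); they miss things now and then, are a little off and sometimes report something else, mostly with a low value. They report only what shows in the picture. A call takes as long as a camera call. They do not tell look-alikes from the thing itself.
- search_frame(picture, target): "extent" ([left, top, width, height] in pixels, round what is visible of it).
- place_of(picture, target): "uv" ([column, row] in pixels: a listed point, or the origin of a listed thing).
The state is a dict: "time_s": time; "qpos": joint angles; "qvel": joint speeds; "tau": joint torques, N m; "eef_pos": TCP position; "ee_rot": TCP orientation; "contact_force": force on the tool from outside, world axes, zero at the start; "ft_torque": the same for the moment, N m; "grip_width": finger opening in m; "finger_force": force on a finger pad.
Only numpy, scipy, OpenCV 4.12 (cv2) and the standard library are available. Lean on these libraries where they do the work, as an engineer would, in place of code of your own. Each camera call takes 0.05 s, during which the arm holds its last target. There are 200 camera calls.

## Working session

There is one attempt and no reset: what is moved stays moved. The work goes in short steps, Python scripts to look and compute and a tool call to move; the robot and the scene stay as the last step left them, time stands still between calls to the robot, and variables do not carry over. Pictures are saved under pics/ and viewed, at most 11 in all, crops included, and the job is handed in when it is done.

Besides the shell and the picture viewer there is one more tool, called after "Request:" by a JSON object that holds its "fn" and its "kwargs". jog_arm: Moves the arm, as the interface text tells. Shifts and turns lie within -1 to 1; 1 stands for 15 cm of shift or 2 pi rad of turn. Its arguments: {"type":"object","properties":{"plan":{"type":"array","items":{"type":"object","properties":{"delta_rot":{"type":"array","items":{"type":"number","minimum":-1,"maximum":1}},"delta_pos":{"type":"array","items":{"type":"number","minimum":-1,"maximum":1}},"claw":{"type":"number"}}}},"grip_force":{"type":"number"}},"required":["plan"]}

```bash
mkdir -p pics
cat > h.py <<'E'
import numpy as np, cv2, json
from station import *
def K(p):
    f=240/np.tan(np.radians(p["vfov"])/2); return np.array([[f,0,p["cx"]],[0,f,p["cy"]],[0,0,1]])
def RT(p): return cv2.Rodrigues(np.array(p["rvec"],float))[0],np.array(p["tvec"],float)
def ray(p,uv):
    R,t=RT(p); d=R.T@np.linalg.inv(K(p))@np.array([uv[0],uv[1],1.]); return -R.T@t,d
def onz(p,uv,z):
    c,d=ray(p,uv); return c+d*(z-c[2])/d[2]
def proj(p,X):
    return cv2.projectPoints(np.array(X,float).reshape(-1,3),np.array(p["rvec"],float),np.array(p["tvec"],float),K(p),None)[0].reshape(-1,2)
def tri(p,u,q,v):
    a,d=ray(p,u);b,e=ray(q,v);d/=np.linalg.norm(d);e/=np.linalg.norm(e)
    s=np.linalg.lstsq(np.c_[d,-e],b-a,rcond=None)[0];A=a+d*s[0];B=b+e*s[1];return (A+B)/2,np.linalg.norm(A-B)
E
python3 - <<'E'
from h import *
s=read_state();print({k:np.round(v,3).tolist() for k,v in s.items()}, grip_depth)
for n in("scene","top"):
    p=snapshot(n);cv2.imwrite(f"pics/{n}0.png",p["image"][:,:,::-1]);print(n,p.keys(),p["vfov"],np.round(-RT(p)[0].T@RT(p)[1],3))
    for t in("clamp","clamp_grip","small_clamp","rail","board","block","spot"):
        print(t,[(np.round(r["uv"]).tolist(),round(r["score"],2)) for r in place_of(p,t)],[(np.round(r["extent"]).tolist(),round(r["score"],2)) for r in search_frame(p,t)] if t!="spot" else "")
E
```

```text
{'time_s': 0.0, 'qpos': [-1.203, 0.3, 1.522, -0.0, 1.321, -0.067], 'qvel': [-0.001, 0.002, -0.002, 0.0, 0.0, -0.0], 'tau': [0.001, -53.181, -35.274, 0.071, 0.025, -0.0], 'eef_pos': [0.232, -0.499, 0.205], 'ee_rot': [-3.067, -0.677, 0.0], 'contact_force': [0.379, -0.078, 1.518], 'ft_torque': [-0.016, 0.005, 0.042], 'finger_force': 0.0, 'grip_width': 0.094} 0.0188
scene dict_keys(['image', 'vfov', 'cx', 'cy', 'rvec', 'tvec', 'shot']) 53.69976330028686 [1.181 0.489 0.693]
clamp [([424.0, 296.0], 0.93), ([491.0, 338.0], 0.93)] [([414.0, 240.0, 30.0, 62.0], 0.93), ([480.0, 280.0, 46.0, 69.0], 0.88)]
clamp_grip [([430.0, 247.0], 0.85), ([506.0, 293.0], 0.57)] [([413.0, 234.0, 34.0, 71.0], 0.96), ([482.0, 279.0, 39.0, 74.0], 0.96)]
small_clamp [([370.0, 261.0], 0.96)] [([361.0, 223.0, 25.0, 46.0], 0.61)]
rail [([399.0, 302.0], 0.98)] [([338.0, 236.0, 126.0, 110.0], 0.6), ([359.0, 221.0, 28.0, 45.0], 0.31)]
board [([231.0, 239.0], 0.85)] [([188.0, 179.0, 88.0, 83.0], 0.94), ([213.0, 194.0, 21.0, 31.0], 0.61)]
block [([226.0, 216.0], 0.64), ([423.0, 296.0], 0.44)] [([214.0, 191.0, 19.0, 32.0], 0.59), ([413.0, 233.0, 31.0, 72.0], 0.54)]
spot [] 
top dict_keys(['image', 'vfov', 'cx', 'cy', 'rvec', 'tvec', 'shot']) 43.77774172316123 [0.375 0.058 1.285]
clamp [([146.0, 276.0], 0.9), ([207.0, 266.0], 0.72)] [([113.0, 256.0, 43.0, 31.0], 0.81)]
clamp_grip [([132.0, 273.0], 0.92), ([193.0, 263.0], 0.68)] [([116.0, 256.0, 40.0, 31.0], 0.72), ([184.0, 247.0, 30.0, 33.0], 0.63)]
small_clamp [([266.0, 275.0], 0.62)] [([258.0, 258.0, 15.0, 30.0], 0.65)]
rail [([238.0, 276.0], 0.89)] [([168.0, 248.0, 132.0, 60.0], 0.96), ([257.0, 259.0, 15.0, 29.0], 0.62)]
board [] [([387.0, 237.0, 126.0, 66.0], 0.55), ([170.0, 246.0, 128.0, 59.0], 0.45)]
block [([448.0, 268.0], 0.47)] [([435.0, 256.0, 34.0, 11.0], 0.48)]
spot [([453.0, 261.0], 0.56)]
```

View pics/scene0.png

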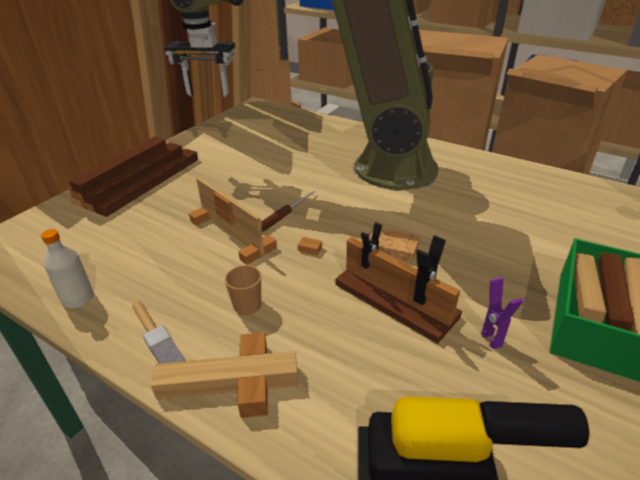

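View pics/top0.png

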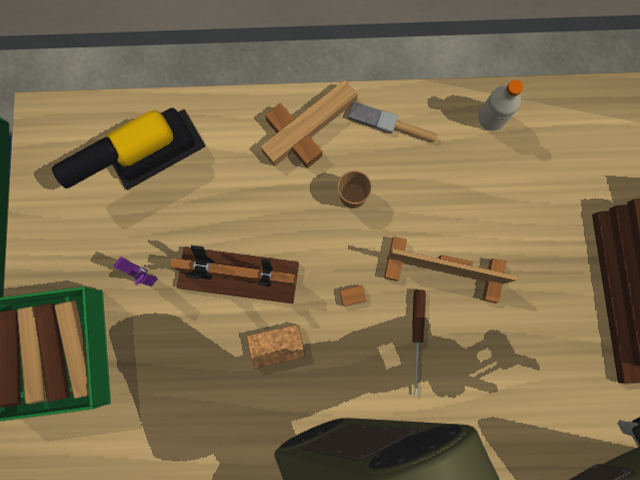

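Scene: the larger black clamp is at scene (425,270) / top (202,262) on the rail's +y end. The smaller one is at scene (371,245) / top (266,272). A purple look-alike stands on the table at scene (497,315) / top (135,272). The board with its block is at scene (230,215) / top (450,262). The larger black clamp on the rail is the one meant, because it is black and taller than its neighbour. I'll confirm in an enlarged crop.

Run:
```python
from h import *
a=cv2.imread("pics/top0.png");b=cv2.imread("pics/scene0.png")
c=cv2.resize(a[232:312,160:310],(800,427),interpolation=cv2.INTER_CUBIC)   # x5.333
cv2.imwrite("pics/c1.png",c)
d=cv2.resize(a[230:310,370:520],(800,427),interpolation=cv2.INTER_CUBIC); cv2.imwrite("pics/c2.png",d)
e=cv2.resize(b[215:345,330:470],(646,600),interpolation=cv2.INTER_CUBIC); cv2.imwrite("pics/c3.png",e)
p=snapshot("scene");q=snapshot("top")
for n,u,v in(("clamp",(424,296),(207,266)),("grip",(430,247),(193,263)),("small",(370,261),(266,275)),("rail",(399,302),(238,276)),("block",(226,216),(448,268))):
    X,e=tri(p,u,q,v);print(n,X.round(3),round(e,4))
print("spot",onz(q,(453,261),.11).round(3))
```

```text
clamp [0.527 0.298 0.055] 0.0049
grip [0.521 0.298 0.17 ] 0.0045
small [0.504 0.172 0.071] 0.0005
rail [ 0.51   0.243 -0.004] 0.0067
block [ 0.512 -0.206  0.052] 0.0064
spot [ 0.517 -0.202  0.11 ]
```

View pics/c1.png

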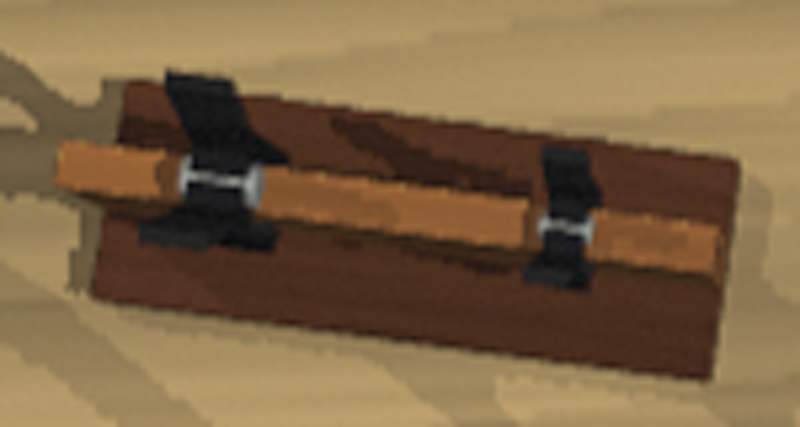

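View pics/c2.png

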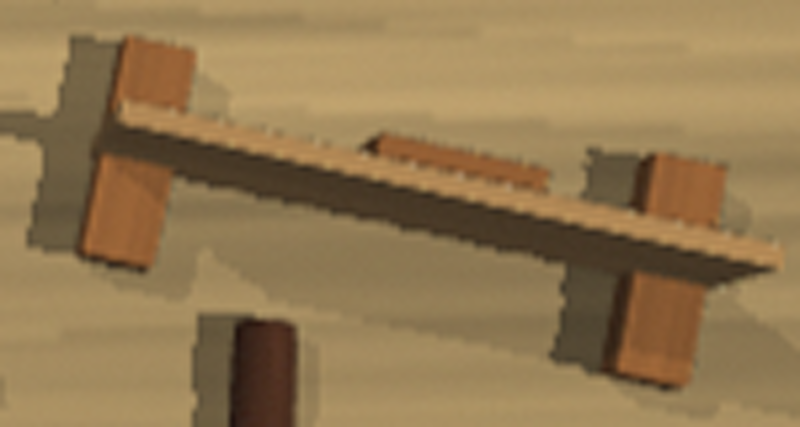

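View pics/c3.png

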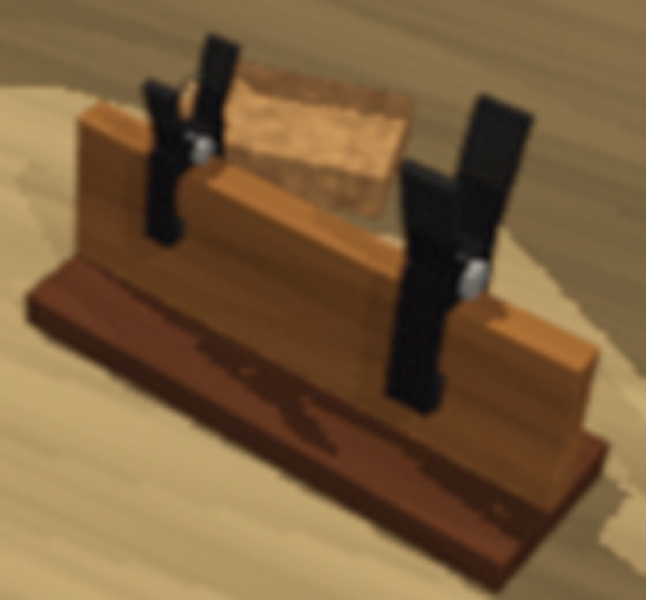

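The crops confirm it: the larger black clamp is at top (202,266), pivot at crop c1 (220,183), near the rail's +y end. The smaller one has its pivot at c1 (566,229). The block lies on the board's +x face, c2 x 372 to 548. Next I compute the poses.

```bash
cat >> h.py <<'E'
def c1(x,y): return (160+(x+.5)*150/800-.5,232+(y+.5)*80/427-.5)
def c2(x,y): return (370+(x+.5)*150/800-.5,230+(y+.5)*80/427-.5)
E
python3 - <<'E'
from h import *
q=snapshot("top");p=snapshot("scene")
def yaw(a,b): d=a-b; return np.degrees(np.arctan2(-d[0],d[1]))  # +y axis dir b->a
f=[onz(q,c1(*u),.1) for u in((62,143),(720,228))];n=[onz(q,c1(*u),.1) for u in((58,188),(718,274))]
print("rail",np.round(f,4).tolist(),np.round(n,4).tolist(),yaw(*f),yaw(*n),np.linalg.norm(f[0]-f[1]),np.mean(f+n,axis=0))
print("pivots",onz(q,c1(220,183),.115).round(4),onz(q,c1(566,229),.105).round(4))
f=[onz(q,c2(*u),.11) for u in((122,100),(782,248))];n=[onz(q,c2(*u),.11) for u in((120,122),(778,270))]
print("board",np.round(f,4).tolist(),np.round(n,4).tolist(),yaw(*f),yaw(*n),np.linalg.norm(f[0]-f[1]))
k=[onz(q,c2(*u),.11) for u in((376,133),(550,168),(366,155),(546,193))]
print("block",np.round(k,4).tolist(),np.mean(k,axis=0), np.linalg.norm(k[0]-k[1]),yaw(k[0],k[1]))
# scene crop c3: scale 646/140
c3=lambda x,y:(330+(x+.5)*140/646-.5,215+(y+.5)*130/600-.5)
print("scene rail top z=.1: left/right",[onz(p,c3(*u),.1).round(4).tolist() for u in((100,103),(80,118),(598,350),(585,368))])
# predicted grip/handle tops
E
```

```text
rail [[0.54, 0.3588, 0.1], [0.5007, 0.1119, 0.1]] [[0.523, 0.3601, 0.1], [0.4835, 0.113, 0.1]] -9.04423536512216 -9.079497543413106 0.2500334194086128 [0.51176441 0.23594524 0.1       ]
pivots [0.5212 0.2961 0.115 ] [0.5014 0.169  0.105 ]
board [[0.5457, -0.0841, 0.11], [0.4834, -0.3241, 0.11]] [[0.5375, -0.0829, 0.11], [0.4754, -0.3219, 0.11]] -14.541252612381072 -14.559732670002504 0.2479368893830177
block [[0.5305, -0.1775, 0.11], [0.5156, -0.241, 0.11], [0.5224, -0.1733, 0.11], [0.5063, -0.2389, 0.11]] [ 0.51871631 -0.20767795  0.11      ] 0.0651644528689723 -13.266677919707572
scene rail top z=.1: left/right [[0.4867, 0.1181, 0.1], [0.501, 0.1159, 0.1], [0.5263, 0.3618, 0.1], [0.5385, 0.3609, 0.1]]
```

Request:
{"fn": "jog_arm", "kwargs": {"plan": [{"delta_pos": [0, 0, -0.035], "delta_rot": [0, 0, -0.0222], "claw": 1}, {"delta_pos": [0, 0, -0.035], "delta_rot": [0, 0, -0.0222], "claw": 1}, {"delta_pos": [0, 0, -0.035], "delta_rot": [0, 0, -0.0222], "claw": 1}, {"delta_pos": [0, 0, -0.035], "delta_rot": [0, 0, -0.0222], "claw": 1}, {"delta_pos": [0, 0, -0.035], "delta_rot": [0, 0, -0.0222], "claw": 1}, {"delta_pos": [0, 0, -0.035], "delta_rot": [0, 0, -0.0222], "claw": 1}, {"delta_pos": [0, 0, -0.035], "delta_rot": [0, 0, -0.0222], "claw": 1}, {"delta_pos": [0, 0, 0], "delta_rot": [0, 0, 0], "claw": 1}]}}

```text
time_s: 2.4
eef_pos: [0.2317, -0.499, 0.2428]
ee_rot: [2.388, 2.039, -0.001]
contact_force: [-0.1, -0.2, -0.3]
grip_width: 0.094
finger_force: 0.0
```

```bash
cat >> h.py <<'E'
from scipy.spatial.transform import Rotation as Ro
def go(pos,b,s=None):
    s=s or read_state(); R=Ro.from_rotvec(s["ee_rot"]); b=np.radians(b)
    T=Ro.from_matrix(np.array([[np.cos(b),np.sin(b),0],[np.sin(b),-np.cos(b),0],[0,0,-1]]))
    print("t",s["time_s"],"pos",np.round(s["eef_pos"],4),"F",np.round(s["contact_force"],1),"w",round(s["grip_width"],4),"ff",round(s["finger_force"],1))
    print("units pos",np.round(R.inv().apply(np.array(pos)-s["eef_pos"])/.15,4),"rot",np.round((R.inv()*T).as_rotvec()/(2*np.pi),4))
E
python3 -c "
from h import *
go((.5214,.2961,.24),80.94)"
```

```text
t 2.4 pos [ 0.2317 -0.499   0.2428] F [-0.1 -0.2 -0.3] w 0.094 ff 0.0
units pos [5.538  1.0768 0.0141] rot [0.0001 0.0002 0.0001]
```

Request:
{"fn": "jog_arm", "kwargs": {"plan": [{"delta_pos": [0.2308, 0.0449, 0], "claw": 1}, {"delta_pos": [0.2308, 0.0449, 0], "claw": 1}, {"delta_pos": [0.2308, 0.0449, 0], "claw": 1}, {"delta_pos": [0.2308, 0.0449, 0], "claw": 1}, {"delta_pos": [0.2308, 0.0449, 0], "claw": 1}, {"delta_pos": [0.2308, 0.0449, 0], "claw": 1}, {"delta_pos": [0.2308, 0.0449, 0], "claw": 1}, {"delta_pos": [0.2308, 0.0449, 0], "claw": 1}, {"delta_pos": [0.2308, 0.0449, 0], "claw": 1}, {"delta_pos": [0.2308, 0.0449, 0], "claw": 1}, {"delta_pos": [0.2308, 0.0449, 0], "claw": 1}, {"delta_pos": [0.2308, 0.0449, 0], "claw": 1}]}}

```text
$.plan[0]: bad value
```

Request:
{"fn": "jog_arm", "kwargs": {"plan": [{"delta_pos": [0.2308, 0.0449, 0], "claw": 1}, {"delta_pos": [0.2308, 0.0449, 0], "claw": 1}, {"delta_pos": [0.2308, 0.0449, 0], "claw": 1}, {"delta_pos": [0.2308, 0.0449, 0], "claw": 1}, {"delta_pos": [0.2308, 0.0449, 0], "claw": 1}, {"delta_pos": [0.2308, 0.0449, 0], "claw": 1}, {"delta_pos": [0.2308, 0.0449, 0], "claw": 1}, {"delta_pos": [0.2308, 0.0449, 0], "claw": 1}, {"delta_pos": [0.2308, 0.0449, 0], "claw": 1}, {"delta_pos": [0.2308, 0.0449, 0], "claw": 1}, {"delta_pos": [0.2308, 0.0449, 0], "claw": 1}, {"delta_pos": [0, 0, 0], "claw": 1}]}}

```text
$.plan[0]: bad value
```

```bash
python3 -c "
from h import *
go((.5214,.2961,.1465),80.94)"
```

```text
t 2.4 pos [ 0.2317 -0.499   0.2428] F [-0.1 -0.2 -0.3] w 0.094 ff 0.0
units pos [5.5386 1.0765 0.6374] rot [0.0001 0.0002 0.0001]
```

Request:
{"fn": "jog_arm", "kwargs": {"plan": [{"delta_pos": [0.2308, 0.0449, 0], "delta_rot": [0, 0, 0], "claw": 1}, {"delta_pos": [0.2308, 0.0449, 0], "delta_rot": [0, 0, 0], "claw": 1}, {"delta_pos": [0.2308, 0.0449, 0], "delta_rot": [0, 0, 0], "claw": 1}, {"delta_pos": [0.2308, 0.0449, 0], "delta_rot": [0, 0, 0], "claw": 1}, {"delta_pos": [0.2308, 0.0449, 0], "delta_rot": [0, 0, 0], "claw": 1}, {"delta_pos": [0.2308, 0.0449, 0], "delta_rot": [0, 0, 0], "claw": 1}, {"delta_pos": [0.2308, 0.0449, 0], "delta_rot": [0, 0, 0], "claw": 1}, {"delta_pos": [0.2308, 0.0449, 0], "delta_rot": [0, 0, 0], "claw": 1}, {"delta_pos": [0.2308, 0.0449, 0], "delta_rot": [0, 0, 0], "claw": 1}, {"delta_pos": [0.2308, 0.0449, 0], "delta_rot": [0, 0, 0], "claw": 1}, {"delta_pos": [0.2308, 0.0449, 0], "delta_rot": [0, 0, 0], "claw": 1}, {"delta_pos": [0.2308, 0.0449, 0], "delta_rot": [0, 0, 0], "claw": 1}]}}

```text
time_s: 3.6
eef_pos: [0.3777, -0.1001, 0.2421]
ee_rot: [2.396, 2.031, 0.0]
contact_force: [0.6, -1.1, 0.2]
grip_width: 0.0938
finger_force: 0.0
```

Request:
{"fn": "jog_arm", "kwargs": {"plan": [{"delta_pos": [0.2308, 0.0449, 0], "delta_rot": [0, 0, 0], "claw": 1}, {"delta_pos": [0.2308, 0.0449, 0], "delta_rot": [0, 0, 0], "claw": 1}, {"delta_pos": [0.2308, 0.0449, 0], "delta_rot": [0, 0, 0], "claw": 1}, {"delta_pos": [0.2308, 0.0449, 0], "delta_rot": [0, 0, 0], "claw": 1}, {"delta_pos": [0.2308, 0.0449, 0], "delta_rot": [0, 0, 0], "claw": 1}, {"delta_pos": [0.2308, 0.0449, 0], "delta_rot": [0, 0, 0], "claw": 1}, {"delta_pos": [0.2308, 0.0449, 0], "delta_rot": [0, 0, 0], "claw": 1}, {"delta_pos": [0.2308, 0.0449, 0], "delta_rot": [0, 0, 0], "claw": 1}, {"delta_pos": [0.2308, 0.0449, 0], "delta_rot": [0, 0, 0], "claw": 1}, {"delta_pos": [0.2308, 0.0449, 0], "delta_rot": [0, 0, 0], "claw": 1}, {"delta_pos": [0, 0, 0], "delta_rot": [0, 0, 0], "claw": 1}, {"delta_pos": [0, 0, 0], "delta_rot": [0, 0, 0], "claw": 1}]}}

```text
time_s: 4.8
eef_pos: [0.4988, 0.2298, 0.2415]
ee_rot: [-2.394, -2.034, 0.002]
contact_force: [-0.3, -0.4, 0.3]
grip_width: 0.0942
finger_force: 0.0
```

```bash
python3 -c "
from h import *
go((.5214,.2961,.1465),80.94)"
```

```text
t 4.8 pos [0.4988 0.2298 0.2415] F [-0.3 -0.4  0.3] w 0.0942 ff 0.0
units pos [0.4608 0.0783 0.633 ] rot [-0.0001  0.0001 -0.0006]
```

Request:
{"fn": "jog_arm", "kwargs": {"plan": [{"delta_pos": [0.1536, 0.0261, 0], "delta_rot": [0, 0, -0.0003], "claw": 1}, {"delta_pos": [0.1536, 0.0261, 0], "delta_rot": [0, 0, -0.0003], "claw": 1}, {"delta_pos": [0.1536, 0.0261, 0], "delta_rot": [0, 0, 0], "claw": 1}, {"delta_pos": [0, 0, 0], "delta_rot": [0, 0, 0], "claw": 1}, {"delta_pos": [0, 0, 0.13], "delta_rot": [0, 0, 0], "claw": 1}, {"delta_pos": [0, 0, 0.13], "delta_rot": [0, 0, 0], "claw": 1}, {"delta_pos": [0, 0, 0.13], "delta_rot": [0, 0, 0], "claw": 1}, {"delta_pos": [0, 0, 0.13], "delta_rot": [0, 0, 0], "claw": 1}, {"delta_pos": [0, 0, 0.113], "delta_rot": [0, 0, 0], "claw": 1}, {"delta_pos": [0, 0, 0], "delta_rot": [0, 0, 0], "claw": 1}, {"delta_pos": [0, 0, 0], "delta_rot": [0, 0, 0], "claw": 1}]}}

```text
time_s: 5.9
eef_pos: [0.5216, 0.2952, 0.148]
ee_rot: [2.389, 2.04, 0.0]
contact_force: [0.1, -0.1, 0.9]
grip_width: 0.0941
finger_force: 0.0
```

Run:
```python
from h import *
go((.5214,.2961,.1465),80.94)
p=snapshot("scene")["image"][:,:,::-1];q=snapshot("top")["image"][:,:,::-1]
cv2.imwrite("pics/g1.png",np.hstack([cv2.resize(p[170:320,330:480],(400,400),interpolation=2),cv2.resize(q[200:330,140:270],(400,400),interpolation=2)]))
```

```text
t 5.9 pos [0.5216 0.2952 0.148 ] F [ 0.1 -0.1  0.9] w 0.0941 ff 0.0
units pos [ 0.006  -0.0023  0.0101] rot [ 0.0001 -0.      0.0001]
```

View pics/g1.png

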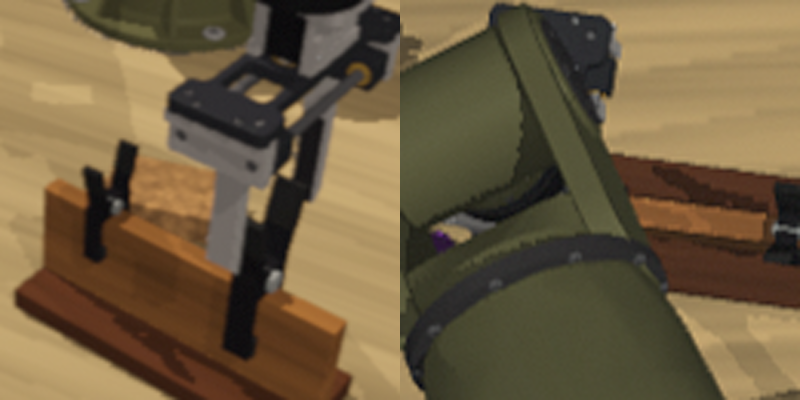

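The left half shows the scene view: the +x finger at (225,240), handles at (280,230), clamp jaws below. The fingers straddle the larger clamp's handles across the rail. The small clamp at (110,200) is clear. Closing now.

Request:
{"fn": "jog_arm", "kwargs": {"plan": [{"delta_pos": [0.004, 0, 0.005], "delta_rot": [0, 0, 0], "claw": 0.2}, {"delta_pos": [0, 0, 0], "delta_rot": [0, 0, 0], "claw": 0.2}, {"delta_pos": [0, 0, 0], "delta_rot": [0, 0, 0], "claw": 0.2}, {"delta_pos": [0, 0, 0], "delta_rot": [0, 0, 0], "claw": 0.2}, {"delta_pos": [0, 0, 0], "delta_rot": [0, 0, 0], "claw": 0.2}, {"delta_pos": [0, 0, 0], "delta_rot": [0, 0, 0], "claw": 0.2}, {"delta_pos": [0, 0, 0], "delta_rot": [0, 0, 0], "claw": 0.2}, {"delta_pos": [0, 0, 0], "delta_rot": [0, 0, 0], "claw": 0.2}, {"delta_pos": [0, 0, 0], "delta_rot": [0, 0, 0], "claw": 0.2}, {"delta_pos": [0, 0, 0], "delta_rot": [0, 0, 0], "claw": 0.2}], "grip_force": 25}}

```text
time_s: 7.0
eef_pos: [0.5233, 0.2973, 0.1497]
ee_rot: [2.386, 2.04, 0.01]
contact_force: [1.7, -0.8, 19.5]
grip_width: 0.0278
finger_force: 25.0
```

Request:
{"fn": "jog_arm", "kwargs": {"plan": [{"delta_pos": [0, 0, -0.05], "delta_rot": [0, 0, 0], "claw": 0.2}, {"delta_pos": [0, 0, -0.08], "delta_rot": [0, 0, 0], "claw": 0.2}, {"delta_pos": [0, 0, -0.1], "delta_rot": [0, 0, 0], "claw": 0.2}, {"delta_pos": [0, 0, -0.1], "delta_rot": [0, 0, 0], "claw": 0.2}, {"delta_pos": [0, 0, -0.1], "delta_rot": [0, 0, 0], "claw": 0.2}, {"delta_pos": [0, 0, -0.1], "delta_rot": [0, 0, 0], "claw": 0.2}, {"delta_pos": [0, 0, -0.1], "delta_rot": [0, 0, 0], "claw": 0.2}, {"delta_pos": [0, 0, -0.1], "delta_rot": [0, 0, 0], "claw": 0.2}, {"delta_pos": [0, 0, 0], "delta_rot": [0, 0, 0], "claw": 0.2}, {"delta_pos": [0, 0, 0], "delta_rot": [0, 0, 0], "claw": 0.2}]}}

```text
time_s: 8.0
eef_pos: [0.5214, 0.2966, 0.2557]
ee_rot: [-2.387, -2.042, 0.001]
contact_force: [-0.8, -0.4, -2.2]
grip_width: 0.0279
finger_force: 25.0
```

Run:
```python
from h import *
go((.5187,-.2077,.26),75.45)
P=snapshot("scene");p=P["image"][:,:,::-1]
cv2.imwrite("pics/g2.png",cv2.resize(p[120:320,320:520],(600,600),interpolation=2))
s=read_state();t=np.array(s["eef_pos"]);print(proj(P,[t+[0,0,d] for d in(.0188,-.0362,-.0912)]).round(1).tolist())
```

```text
t 8.0 pos [0.5214 0.2966 0.2557] F [-0.8 -0.4 -2.2] w 0.0279 ff 25.0
units pos [-3.3238  0.5038 -0.0284] rot [-0.      0.      0.0156]
[[438.6, 197.0], [434.2, 224.3], [430.3, 249.4]]
```

View pics/g2.png

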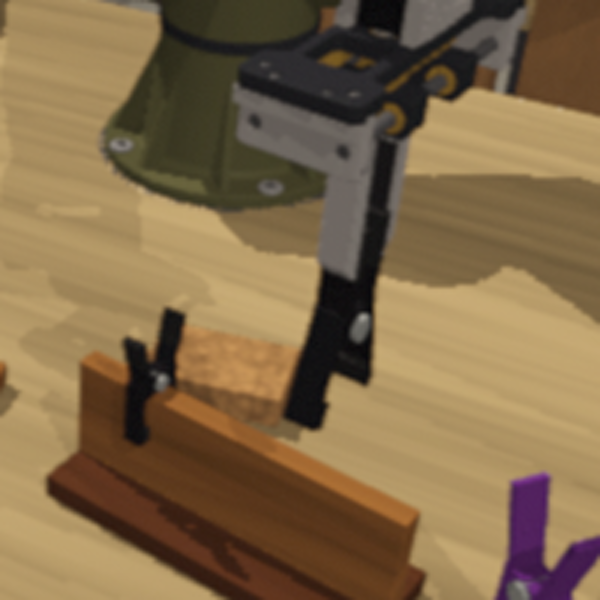

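The clamp is held upright with its jaws open (pivot at crop (360,327)). The small clamp at (150,380) is undisturbed. I raise it and carry it over to the board.

Request:
{"fn": "jog_arm", "kwargs": {"plan": [{"delta_pos": [0, 0, -0.14], "delta_rot": [0, 0, 0], "claw": 0.2}, {"delta_pos": [0, 0, -0.14], "delta_rot": [0, 0, 0], "claw": 0.2}, {"delta_pos": [-0.1, 0.0151, 0], "delta_rot": [0, 0, 0], "claw": 0.2}, {"delta_pos": [-0.2, 0.0303, 0], "delta_rot": [0, 0, 0], "claw": 0.2}, {"delta_pos": [-0.22, 0.0334, 0], "delta_rot": [0, 0, 0], "claw": 0.2}, {"delta_pos": [-0.22, 0.0334, 0], "delta_rot": [0, 0, 0], "claw": 0.2}, {"delta_pos": [-0.22, 0.0334, 0], "delta_rot": [0, 0, 0], "claw": 0.2}, {"delta_pos": [-0.22, 0.0334, 0], "delta_rot": [0, 0, 0], "claw": 0.2}, {"delta_pos": [-0.22, 0.0334, 0], "delta_rot": [0, 0, 0], "claw": 0.2}, {"delta_pos": [-0.22, 0.0334, 0], "delta_rot": [0, 0, 0], "claw": 0.2}, {"delta_pos": [-0.22, 0.0334, 0], "delta_rot": [0, 0, 0], "claw": 0.2}, {"delta_pos": [-0.22, 0.0334, 0], "delta_rot": [0, 0, 0], "claw": 0.2}]}}

```text
time_s: 9.25
eef_pos: [0.5188, -0.018, 0.2962]
ee_rot: [-2.387, -2.041, 0.002]
contact_force: [1.7, -0.1, -1.2]
grip_width: 0.0276
finger_force: 25.0
```

Request:
{"fn": "jog_arm", "kwargs": {"plan": [{"delta_pos": [-0.22, 0.0334, 0], "delta_rot": [0, 0, 0], "claw": 0.2}, {"delta_pos": [-0.22, 0.0334, 0], "delta_rot": [0, 0, 0], "claw": 0.2}, {"delta_pos": [-0.22, 0.0334, 0], "delta_rot": [0, 0, 0], "claw": 0.2}, {"delta_pos": [-0.22, 0.0334, 0], "delta_rot": [0, 0, 0], "claw": 0.2}, {"delta_pos": [-0.22, 0.0334, 0], "delta_rot": [0, 0, 0], "claw": 0.2}, {"delta_pos": [-0.15, 0.0227, 0], "delta_rot": [0, 0, 0], "claw": 0.2}, {"delta_pos": [-0.08, 0.0121, 0], "delta_rot": [0, 0, 0.0078], "claw": 0.2}, {"delta_pos": [0, 0, 0], "delta_rot": [0, 0, 0.0078], "claw": 0.2}, {"delta_pos": [0, 0, 0], "delta_rot": [0, 0, 0], "claw": 0.2}, {"delta_pos": [0, 0, 0], "delta_rot": [0, 0, 0], "claw": 0.2}]}}

```text
time_s: 10.25
eef_pos: [0.5186, -0.2174, 0.2974]
ee_rot: [-2.484, -1.923, 0.0]
contact_force: [-0.7, -0.1, -0.7]
grip_width: 0.0278
finger_force: 25.0
```

Run:
```python
from h import *
go((.5187,-.2077,.24),75.45)
P=snapshot("scene");p=P["image"][:,:,::-1]
cv2.imwrite("pics/g3.png",cv2.resize(p[70:270,140:340],(600,600),interpolation=2))
Q=snapshot("top")
s=read_state();t=np.array(s["eef_pos"]);print((3*(proj(P,[t+[0,0,d] for d in(.0188,-.0362,-.0912)]+[[.5187,-.2077,.11]])-[140,70])).round(0).tolist())
for n in("clamp","clamp_grip","block","spot"): print(n,[[(np.round(r["uv"]).tolist(),round(r["score"],2)) for r in place_of(S,n)] for S in(P,Q)])
```

```text
t 10.25 pos [ 0.5186 -0.2174  0.2974] F [-0.7 -0.1 -0.7] w 0.0278 ff 25.0
units pos [ 0.0625 -0.0151  0.383 ] rot [-0.0001 -0.      0.0001]
[[192.0, 122.0], [204.0, 196.0], [216.0, 265.0], [245.0, 381.0]]
clamp [[([491.0, 339.0], 0.84), ([208.0, 165.0], 0.65), ([222.0, 199.0], 0.26), ([399.0, 300.0], 0.25)], [([143.0, 277.0], 0.75), ([476.0, 248.0], 0.67)]]
clamp_grip [[([505.0, 292.0], 0.67), ([211.0, 109.0], 0.56)], [([133.0, 270.0], 0.7), ([488.0, 252.0], 0.46)]]
block [[([227.0, 218.0], 0.82), ([397.0, 298.0], 0.46)], [([448.0, 267.0], 0.46)]]
spot [[([223.0, 198.0], 0.85), ([371.0, 259.0], 0.61)], [([445.0, 267.0], 0.63), ([454.0, 260.0], 0.6)]]
```

View pics/g3.png

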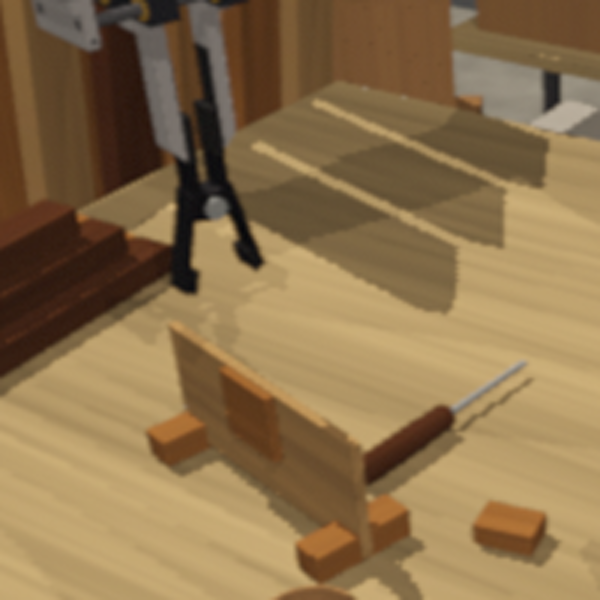

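The jaws hang open and upright, tips at crop (185,285) and (250,262). The block's top edge runs (222,368) to (277,402), with its middle matching my projected spot. My earlier spot was mid-block-thickness, so the glue joint is at about (0.514, -0.206). Aligning to that.

Run:
```python
from h import *
go((.5142,-.206,.165),75.45)
```

```text
t 10.75 pos [ 0.5189 -0.2177  0.298 ] F [-0.4 -0.3 -0.9] w 0.0279 ff 25.0
units pos [ 0.0675 -0.0496  0.8866] rot [0. 0. 0.]
```

Request:
{"fn": "jog_arm", "kwargs": {"plan": [{"delta_pos": [0.0675, -0.0496, 0.05], "delta_rot": [0, 0, 0], "claw": 0.2}, {"delta_pos": [0, 0, 0.1], "delta_rot": [0, 0, 0], "claw": 0.2}, {"delta_pos": [0, 0, 0.1], "delta_rot": [0, 0, 0], "claw": 0.2}, {"delta_pos": [0, 0, 0.05], "delta_rot": [0, 0, 0], "claw": 0.2}, {"delta_pos": [0, 0, 0], "delta_rot": [0, 0, 0], "claw": 0.2}]}}

```text
time_s: 11.25
eef_pos: [0.5139, -0.206, 0.2522]
ee_rot: [-2.484, -1.921, 0.001]
contact_force: [0.7, -0.1, -0.9]
grip_width: 0.0275
finger_force: 25.0
```

Run:
```python
from h import *
go((.5142,-.206,.165),75.45)
P=snapshot("scene");p=P["image"][:,:,::-1]
cv2.imwrite("pics/g4.png",cv2.resize(p[130:260,170:300],(600,600),interpolation=2))
```

```text
t 11.25 pos [ 0.5139 -0.206   0.2522] F [ 0.7 -0.1 -0.9] w 0.0275 ff 25.0
units pos [-0.      0.0026  0.5815] rot [-0.0002 -0.      0.    ]
```

View pics/g4.png

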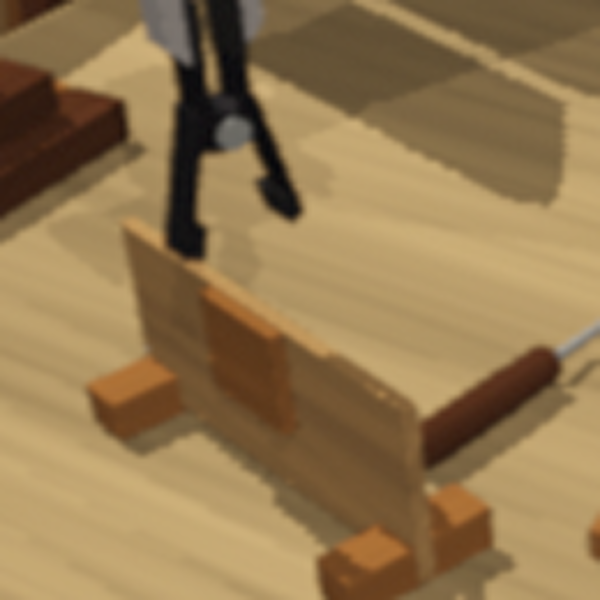

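The jaw tips are at crop (187,250) and (285,215), about 4 cm over the block's middle at (245,305) and astride the board. Lowering.

Request:
{"fn": "jog_arm", "kwargs": {"plan": [{"delta_pos": [0, 0, 0.08], "delta_rot": [0, 0, 0], "claw": 0.2}, {"delta_pos": [0, 0, 0.08], "delta_rot": [0, 0, 0], "claw": 0.2}, {"delta_pos": [0, 0, 0.08], "delta_rot": [0, 0, 0], "claw": 0.2}, {"delta_pos": [0, 0, 0.08], "delta_rot": [0, 0, 0], "claw": 0.2}, {"delta_pos": [0, 0, 0.08], "delta_rot": [0, 0, 0], "claw": 0.2}, {"delta_pos": [0, 0, 0.08], "delta_rot": [0, 0, 0], "claw": 0.2}, {"delta_pos": [0, 0, 0.08], "delta_rot": [0, 0, 0], "claw": 0.2}, {"delta_pos": [0, 0, 0.02], "delta_rot": [0, 0, 0], "claw": 0.2}, {"delta_pos": [0, 0, 0], "delta_rot": [0, 0, 0], "claw": 0.2}, {"delta_pos": [0, 0, 0], "delta_rot": [0, 0, 0], "claw": 0.2}]}}

```text
time_s: 12.3
eef_pos: [0.5144, -0.2061, 0.1665]
ee_rot: [2.484, 1.922, 0.001]
contact_force: [0.3, 0.7, -1.5]
grip_width: 0.0275
finger_force: 25.0
```

Run:
```python
from h import *
go((.5142,-.206,.165),75.45)
P=snapshot("scene");p=P["image"][:,:,::-1]
cv2.imwrite("pics/g5.png",cv2.resize(p[130:260,170:300],(600,600),interpolation=2))
```

```text
t 12.3 pos [ 0.5144 -0.2061  0.1665] F [ 0.3  0.7 -1.5] w 0.0275 ff 25.0
units pos [ 0.0006 -0.0016  0.0098] rot [0.0001 0.     0.    ]
```

View pics/g5.png

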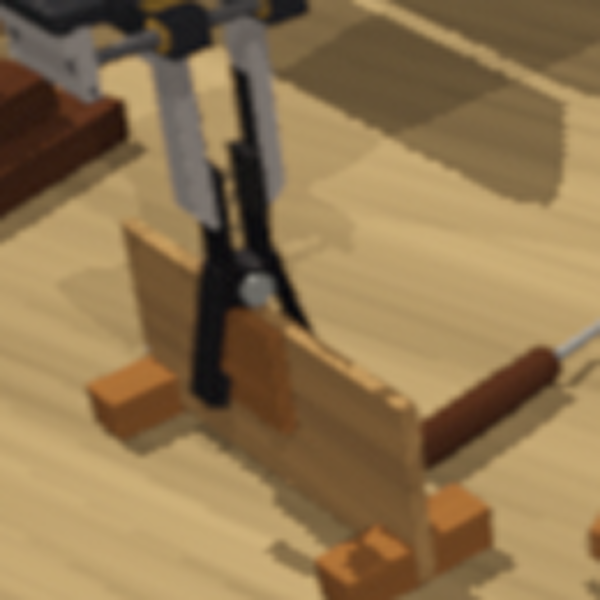

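The clamp straddles board and block with no contact force, +x jaw at (212,390) in front of the block face and pivot at (255,288). Going a touch lower, then releasing gradually.

Request:
{"fn": "jog_arm", "kwargs": {"plan": [{"delta_pos": [0, 0, 0.02], "delta_rot": [0, 0, 0], "claw": 0.2}, {"delta_pos": [0, 0, 0], "delta_rot": [0, 0, 0], "claw": 0.35}, {"delta_pos": [0, 0, 0], "delta_rot": [0, 0, 0], "claw": 0.45}, {"delta_pos": [0, 0, 0], "delta_rot": [0, 0, 0], "claw": 0.55}, {"delta_pos": [0, 0, 0], "delta_rot": [0, 0, 0], "claw": 0.65}, {"delta_pos": [0, 0, 0], "delta_rot": [0, 0, 0], "claw": 0.8}, {"delta_pos": [0, 0, 0], "delta_rot": [0, 0, 0], "claw": 1}, {"delta_pos": [0, 0, 0], "delta_rot": [0, 0, 0], "claw": 1}, {"delta_pos": [0, 0, 0], "delta_rot": [0, 0, 0], "claw": 1}, {"delta_pos": [0, 0, 0], "delta_rot": [0, 0, 0], "claw": 1}]}}

```text
time_s: 13.35
eef_pos: [0.5142, -0.2061, 0.163]
ee_rot: [2.485, 1.922, 0.0]
contact_force: [-0.4, 0.4, -0.1]
grip_width: 0.0921
finger_force: 0.0
```

Request:
{"fn": "jog_arm", "kwargs": {"plan": [{"delta_pos": [0, 0, -0.05], "delta_rot": [0, 0, 0], "claw": 1}, {"delta_pos": [0, 0, -0.15], "delta_rot": [0, 0, 0], "claw": 1}, {"delta_pos": [0, 0, -0.2], "delta_rot": [0, 0, 0], "claw": 1}, {"delta_pos": [0, 0, -0.2], "delta_rot": [0, 0, 0], "claw": 1}, {"delta_pos": [0, 0, -0.15], "delta_rot": [0, 0, 0], "claw": 1}, {"delta_pos": [0, 0, 0], "delta_rot": [0, 0, 0], "claw": 1}, {"delta_pos": [0, 0, 0], "delta_rot": [0, 0, 0], "claw": 1}]}}

```text
time_s: 14.05
eef_pos: [0.5141, -0.206, 0.2754]
ee_rot: [2.485, 1.922, 0.0]
contact_force: [0.7, 0.3, 0.5]
grip_width: 0.094
finger_force: 0.0
```

Run:
```python
from h import *
go((.5142,-.206,.165),75.45)
P=snapshot("scene");p=P["image"][:,:,::-1];Q=snapshot("top");q=Q["image"][:,:,::-1]
cv2.imwrite("pics/g6.png",np.hstack([cv2.resize(p[130:260,170:300],(400,400),interpolation=2),cv2.resize(q[200:320,390:510],(400,400),interpolation=2)]))
x=np.array([np.cos(np.radians(-14.55)),np.sin(np.radians(-14.55)),0])
o=np.array([.5142,-.206,.068])
print("expected origin,pivot,handle tops",((proj(P,[o,o+[0,0,.055],o+[0,0,.121]+.031*x,o+[0,0,.121]-.031*x])-[170,130])*400/130).round().tolist())
for n in("clamp","small_clamp"): print(n,[[(np.round(r["uv"]).tolist(),round(r["score"],2)) for r in place_of(S,n)] for S in(P,Q)])
```

```text
t 14.05 pos [ 0.5141 -0.206   0.2754] F [0.7 0.3 0.5] w 0.094 ff 0.0
units pos [2.00e-04 4.00e-04 7.36e-01] rot [0. 0. 0.]
expected origin,pivot,handle tops [[172.0, 250.0], [162.0, 189.0], [112.0, 125.0], [185.0, 96.0]]
clamp [[([491.0, 337.0], 0.88), ([225.0, 211.0], 0.67)], [([146.0, 276.0], 0.83), ([450.0, 262.0], 0.75)]]
small_clamp [[], [([264.0, 278.0], 0.71)]]
```

View pics/g6.png

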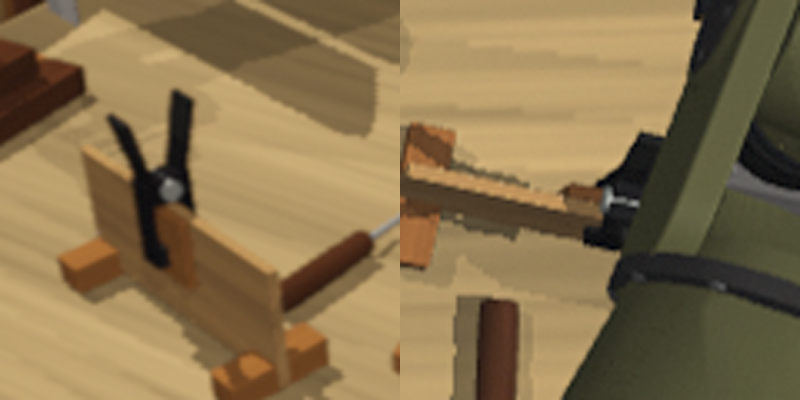

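The clamp sits astride board and block. The handle tops at (115,118) and (182,95) and the pivot at (172,190) fall within about 10 px of the predicted upright, centred pose. The top view shows about 22 mm of block beyond the pivot pin, so it is near mid-block. The gripper is clear, so I hand in.

```bash
python3 -c "
from station import *
print(close_job())"
```

```text
the job is handed in; nothing more can be done
None
```

The larger black clamp is clipped upright over the middle of the glued block, about 40 mm down and within a few mm of centre by the last images. The smaller clamp stayed on the rail, and the job was handed in at about 14 s of the 38 s; no verdict came back.

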